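Clear the rejected printed plugs and free the one stuck in the fit gauge

TASK

Clear the rejected plugs (red top and red band) after the fit test: first put the loose red-marked plug in the red reject bin and let go of it, leaving the plugs with white marks and everything else where they stand. Then work the red-marked plug that is stuck in the fit gauge free by rocking it side to side, between its two brass spring jaws, a few times, without a straight pull that lifts the gauge's blue floating plate. Finish while still holding that plug in the gripper, upright and still over the socket, its foot just clear of it (about 15 mm).

Things in the scene. Friction and masses are not known exactly. Their poses are not given: they have to be found in the camera images.
- loose_reject: Loose rejected plug standing on its foot: grey printed plastic, about 80 g, red top and red band round the stem's root. From below: foot 30 x 24 mm (x, y), 8 mm high; body 30 x 36 mm from 8 to 36 mm; square stem 22 x 22 mm from 36 to 86 mm, to grasp it by. Origin: centre of the foot's underside, z up the stem.
- good_a: Good plug, same shape and size as the reject but with white top and white band. Leave it alone. Origin: centre of its underside.
- good_b: Second good plug, as good_a. Leave it alone.
- reject_bin: Fixed open red plastic bin, outside 150 x 150 mm, 50 mm high, walls and floor 4 mm. Origin: centre of its underside.
- gauge: Fit gauge, fixed to the bench: dark steel base 110 x 150 x 12 mm (x, y, z); a blue plate 104 x 144 mm floats on it, its top (the socket floor) 30 mm above the origin. On the plate two aluminium walls run along y, 33 mm apart, 53 mm over both in x, 100 mm long, tops 64 mm above the origin. Origin: centre of the base's underside, z up, x and y along its sides.
- gauge_plate (a joint): Lift of the gauge's blue floating plate above its rest, in m: 0 at rest, stop at 0.02. About 14 N of upward pull starts to lift it, 0.8 N more for each mm; it sinks back by itself. More than 0.004 counts as lifted.
- socket (a point): Centre of the socket mouth, level with the tops of the aluminium walls, on the floating plate; axes as gauge, 64 mm above its origin at rest.
- stuck_plug: The stuck rejected plug: shape, size and red marks as the loose reject. It starts upright on the socket floor at the gauge's yaw, its 36 mm width along y between the jaws, its top 52 mm above the socket mouth. With 1.5 mm play in x to each wall it rocks only about the gauge's x axis, top leaning to +y or -y, with room for about 0.25 rad. Origin: centre of the foot's underside, z up the stem.
- stuck_top (a point): Centre of the red top of the stuck plug, 86 mm above its origin.
- beaker_a: Empty glass beaker, 60 mm wide, 70 mm high. Bystander. Origin: centre of underside.
- beaker_b: Empty glass beaker as beaker_a. Bystander.
- amber_bottle: Amber glass bottle, 56 mm wide, 110 mm high, black cap. Bystander. Origin: centre of underside.
- blue_jar: Blue plastic jar, 52 mm wide, 70 mm high, white lid. Bystander. Origin: centre of underside.
- dish: Shallow white dish, 90 mm wide, 14 mm high. Bystander. Origin: centre of underside.
- spatula: Lab spatula, 190 mm long, lying on the bench. Bystander.
- jaw_line (a point): Point midway between the two brass spring jaws, 52 mm above the origin of gauge. The jaws press on the plug from +y and -y of the gauge with rounded noses (bars of 12 mm diameter along x). Each presses with about 22 N (3.4 N per mm, gives up to 10 mm) and holds by friction: a straight pull needs 22 to 31 N and lifts the plate first.
- stuck_grip (a point): Point on the stuck plug's stem axis 66 mm above its origin, a good height to grasp. Rocked about jaw_line by some 0.2 rad each way, the side faces slide past the jaws and the plug can be raised 2 to 3 mm with each swing at almost no net pull; after about 14 mm the jaws slip off the body on to the narrower foot and it is free.

How it is judged:
By the outcome, as a careful person would: the job done as asked, in the order asked, and still so for the second after the job is handed in, while the arm keeps its last pose, push and grip.
It also fails if it takes over 58 s, if anything falls off the work surface, if the arm or the gripper's body presses on something with over 40 N, if the wrist force passes 120 N, or if a joint passes its speed limit or range.

ROBOT

A 6-joint arm with a two-finger parallel gripper is mounted at the origin on the work surface. World frame = base frame: x ahead of the robot, y to its left, z up, the work surface at z = 0. Lengths are in m, angles in rad, forces in N, time in s.
With the tool pointing down it reaches from about 0.275 to 0.825 m from the base axis. Payload 5.2 kg.
Tool frame: the origin (TCP) lies between the finger pads; the fingertips stand 11 mm ahead of it and the grasp point (between the pads) lies 8 mm behind it (ctrl.tip_reach is the distance from the TCP to the fingertips, in m); z points along the fingers, y is the direction in which the jaws open and shut (so a half turn about z gives the same grasp; the last joint's range is limited). The gripper opens to 93 mm and grips with 3 to 60 N. Pads are 15 mm wide; open, the fingers measure 128 mm over their backs; the gripper's body (75 mm by 188 mm) begins 65 mm behind the grasp point.
Start: joints at [0.968, 0.259, 1.535, -0, 1.348, -0.203], TCP at [0.214, 0.507, 0.23] pointing down, gripper open.
Joint ranges: [-3.14, 3.14], [-0.91, 2.08], [0.19, 2.58], [-1.22, 4.36], [0.22, 2.71], [-3.12, 3.12]. Speed limits (rad/s): [2.57, 2.57, 3.14, 3.14, 3.14, 3.14].

INTERFACE

Orientations are given as a rotation vector (axis times angle).
In Python, from cell import ctrl, vision, order gives the robot as it stands.
- The arm moves only by the shell command python3 -m inch 'ROWS' [FORCE]. ROWS is JSON, one flat list of numbers, 7 for each row, row after row: the shift along the tool's x, y, z in m, then the turn, a rotation vector about the tool's x, y, z in degrees, then the opening in per cent of the stroke, from 0 (shut) to 100 (fully open). In form: [dx, dy, dz, rx, ry, rz, grip, dx, dy, dz, rx, ry, rz, grip, ...]. A call has 1 to 8 rows; each row is the pose to reach, as a shift and turn from the pose commanded when the call began, along the tool's axes at that moment; what a row does not reach only later rows make up. A row lasts 1/8 s, in which the tool goes at most 62.5 mm and 10.7 degrees, less where a joint would pass 70% of its speed; a pose out of reach is approached as far as the arm can. A call with a gripper value outside its range is refused whole. The fingers move at their own pace and stop on an object; FORCE is the grip in N (left out, the last holds). Time passes only in rows, so rows that repeat a pose let the fingers close. It gives the time, the measured TCP pose, the force and the opening at its end, in the units of the state.
- ctrl.get_state(): the state, without advancing time (a new reading comes with each control period).
- vision.snapshot(name): name is "side" or "top" or "wrist"; returns a dict with "image" (420x560x3 uint8, blue, green, red), "fx", "fy", "cx", "cy" (pixels), "rvec" (rotation vector, rad) and "tvec" (3), from world to camera coordinates, as OpenCV has them; the wrist camera has in their place "T_tool_cam" (4x4, takes a point from camera to tool coordinates, whose origin is the TCP and whose axes are the flange's). Camera axes: x right, y down, z forward; pixel columns grow to the right and rows downward; lengths in m; the calibration is good to about 2 mm. A picture is of the moment at which its call begins: read the wrist's pose just before it. There is no depth.
- order.hand_in(): hands the job in, once; it reports no verdict.
The state is a dict: "time": time; "q": joint angles; "dq": joint speeds; "effort": joint torques, N m; "ee_pos": TCP position; "eef_rot": TCP orientation; "ft_force": force on the tool from outside, world axes, zero at the start; "ft_torque": the same for the moment, N m; "gripper_width": finger opening in m.
Only numpy, scipy, OpenCV 4.12 (cv2) and the standard library are available. Lean on these libraries where they do the work, as an engineer would, in place of code of your own. Each camera call takes 0.05 s, during which the arm holds its last target.

## Working session

There is one attempt and no reset: what is moved stays moved. The work goes in short steps, Python scripts to look and compute and a shell command to move; the robot and the scene stay as the last step left them, time stands still between calls to the robot, and variables do not carry over. Pictures are saved under pics/ and viewed, and the job is handed in when it is done.

```bash
ls; mkdir -p pics; python3 - <<'E'
from cell import ctrl, vision, order
import cv2,json
s=ctrl.get_state();print(s['time'],s['ee_pos'],s['eef_rot'],s['gripper_width'],ctrl.tip_reach)
for n in ['top','side','wrist']:
    d=vision.snapshot(n);cv2.imwrite(f'pics/{n}0.png',d['image']);print(n,{k:(v.tolist() if hasattr(v,'tolist') else v) for k,v in d.items() if k!='image'})
E
```

```text
pics
0.0 [0.21374839 0.50618583 0.22882925] [-6.23652539e-01 -3.07836183e+00  2.67654262e-03] 0.09291669235981885 0.011
top {'fx': 486.94341572182844, 'fy': 486.94341572182844, 'cx': 282.5136300835713, 'cy': 209.91003203893416, 'rvec': [2.1495135336640234, -2.147675368888727, 0.16479768272230755], 'tvec': [-0.01733566685973543, 0.5208598048445022, 1.3514612885261388]}
side {'fx': 516.1069161159901, 'fy': 516.1069161159901, 'cx': 276.7905810615459, 'cy': 213.27916632470345, 'rvec': [0.4348560166201015, -2.844115850395753, 1.0125453965359252], 'tvec': [0.5216467327968076, 0.1907291196944164, 1.184193398872988]}
wrist {'fx': 320.5619420162844, 'fy': 320.5619420162844, 'cx': 283.18852610478643, 'cy': 213.53250919552892, 'T_tool_cam': [[-0.0003796797309962168, -0.9656179516437523, -0.25996505016371674, 0.0713620054817181], [0.9999999028993197, -0.0003084696704569864, -0.00031471862370100547, -0.001684974395694483], [0.00022370661940803355, -0.25996514441321605, 0.9656179750012747, -0.15549250415283172], [0.0, 0.0, 0.0, 1.0]]}
```

View pics/top0.png

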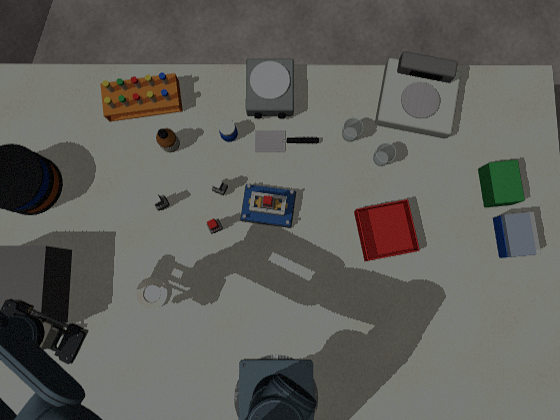

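View pics/side0.png

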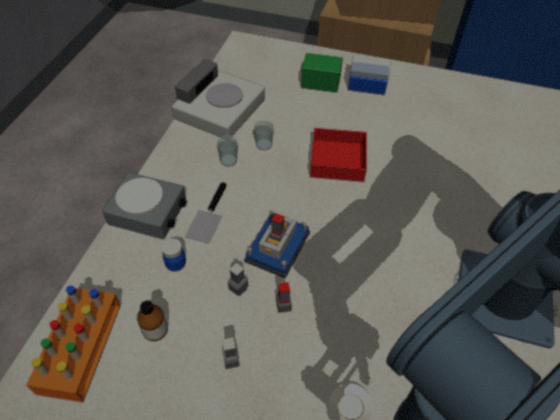

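View pics/wrist0.png

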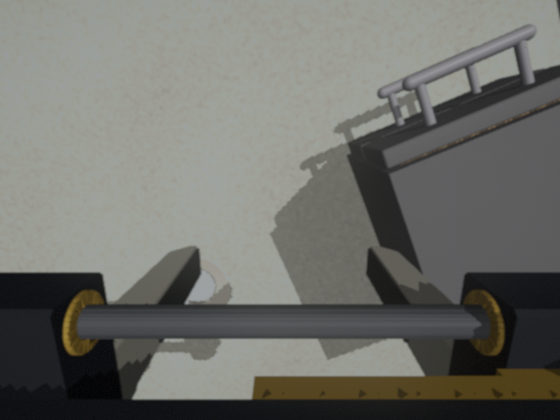

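The top view shows the loose reject at about (213,225), the stuck plug at about (268,201), the bin at about (388,230) and good plugs at (162,202) and (221,187). The side view shows the same layout. I'll enlarge both.

```bash
cat > h.py <<'E'
import numpy as np,cv2
from cell import ctrl,vision,order
from scipy.spatial.transform import Rotation as R
def cam(d):
    K=np.array([[d['fx'],0,d['cx']],[0,d['fy'],d['cy']],[0,0,1]])
    if 'rvec' in d: 
        Rm=R.from_rotvec(d['rvec']).as_matrix();t=np.array(d['tvec'])
    else:
        s=d['state'];T=np.eye(4);T[:3,:3]=R.from_rotvec(s['eef_rot']).as_matrix();T[:3,3]=s['ee_pos']
        W=T@np.array(d['T_tool_cam']);Wi=np.linalg.inv(W);Rm=Wi[:3,:3];t=Wi[:3,3]
    return K,Rm,t
def snap(n,fn):
    s=ctrl.get_state();d=vision.snapshot(n);d['state']=s
    cv2.imwrite(f'pics/{fn}.png',d['image']);import pickle;pickle.dump(d,open(f'pics/{fn}.pkl','wb'));return d
def load(fn):
    import pickle;return pickle.load(open(f'pics/{fn}.pkl','rb'))
def bp(d,uv,z):
    K,Rm,t=cam(d);r=Rm.T@np.linalg.inv(K)@np.array([uv[0],uv[1],1.]);c=-Rm.T@t
    return c+r*(z-c[2])/r[2]
def proj(d,p):
    K,Rm,t=cam(d);p=np.atleast_2d(p)@Rm.T+t;q=p@K.T;return q[:,:2]/q[:,2:]
def tri(ds,uvs):
    A=[];b=[]
    for d,uv in zip(ds,uvs):
        K,Rm,t=cam(d);r=Rm.T@np.linalg.inv(K)@np.array([uv[0],uv[1],1.]);r/=np.linalg.norm(r);c=-Rm.T@t
        P=np.eye(3)-np.outer(r,r);A.append(P);b.append(P@c)
    return np.linalg.solve(sum(A),sum(b))
def crop(d,x0,y0,x1,y1,f,fn):
    im=cv2.resize(d['image'][y0:y1,x0:x1],None,fx=f,fy=f,interpolation=cv2.INTER_CUBIC)
    im=cv2.convertScaleAbs(im,alpha=1.4,beta=15)
    cv2.imwrite(f'pics/{fn}.png',im)
E
python3 - <<'E'
from h import *
t=snap('top','t1');s=snap('side','s1')
crop(t,195,170,305,245,7,'t1c');crop(s,210,200,320,310,5,'s1c')
print(bp(t,(213,225),.086),bp(t,(268,201),.116),bp(t,(388,230),.0))
E
```

```text
[0.47178993 0.17385805 0.086     ] [0.53367053 0.02282498 0.116     ] [ 0.46763319 -0.32518791  0.        ]
```

View pics/t1c.png

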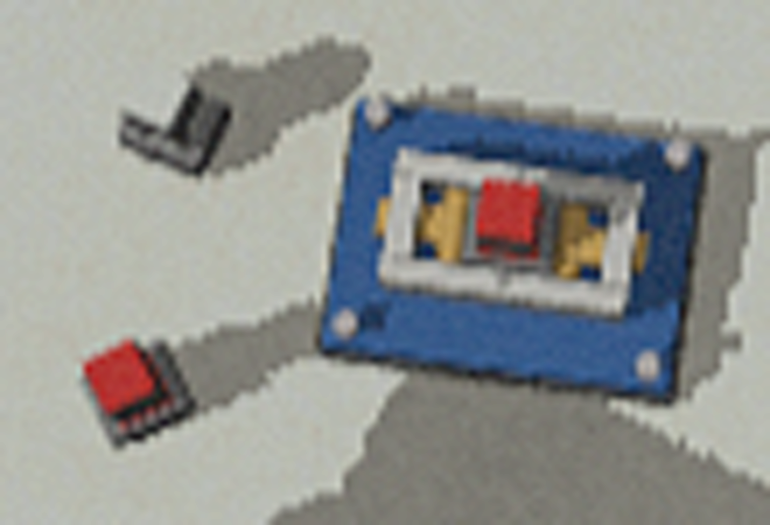

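View pics/s1c.png

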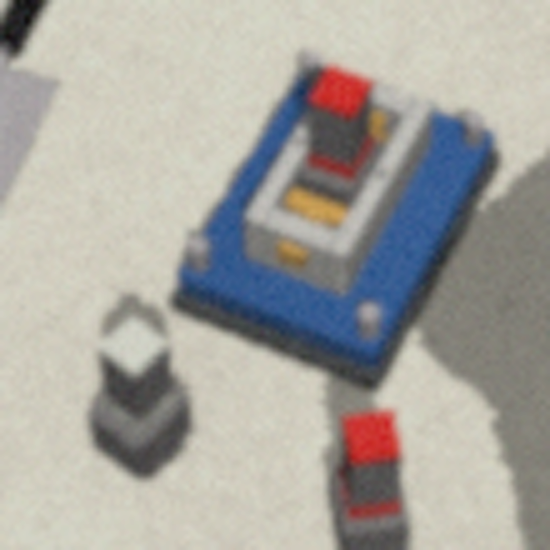

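```bash
cat >> h.py <<'E'
def c7(x,y,f,x0,y0): return ((x+.5)/f-.5+x0,(y+.5)/f-.5+y0)
def delta(target,rot):
    """shift (mm) & rotvec(deg) in current tool axes, to target pos & rotation (Rotation)"""
    s=ctrl.get_state();R0=R.from_rotvec(s['eef_rot'])
    return np.round(R0.inv().apply(np.array(target)-s['ee_pos'])*1000,1),np.round(np.degrees((R0.inv()*rot).as_rotvec()),2)
def down(ty):
    """tool pointing down, tool y axis at world azimuth ty (rad)"""
    y=np.array([np.cos(ty),np.sin(ty),0]);z=np.array([0,0,-1.]);x=np.cross(y,z)
    return R.from_matrix(np.c_[x,y,z])
E
python3 - <<'E'
from h import *
t=load('t1');s=load('s1')
T=lambda x,y:c7(x,y,7,195,170)
S=lambda x,y:c7(x,y,5,210,200)
print('loose',tri([t,s],[T(120,378),S(371,437)]),bp(t,T(120,378),.086),bp(s,S(371,437),.086))
print('stuck',tri([t,s],[T(508,217),S(340,93)]),bp(t,T(508,217),.116),bp(s,S(340,93),.116))
c=[bp(t,T(*p),.030) for p in [(360,98),(707,150),(678,403),(320,353)]]
c=np.array(c);print('gauge c',c.mean(0),[np.linalg.norm(c[i]-c[(i+1)%4]) for i in range(4)])
v=c[0]-c[1]+c[3]-c[2];print('yaw y axis',np.degrees(np.arctan2(v[1],v[0]))-90)
v=c[0]-c[3]+c[1]-c[2];print('yaw x',np.degrees(np.arctan2(v[1],v[0])))
c=np.array([bp(t,T(*p),.086) for p in [(82,372),(135,340),(160,385),(110,413)]])
v=c[0]-c[1]+c[3]-c[2];print('loose y axis',np.degrees(np.arctan2(v[1],v[0]))-90,[np.linalg.norm(c[i]-c[(i+1)%4]) for i in range(4)])
# wall tops
c=np.array([bp(t,T(*p),.064) for p in [(398,148),(645,185),(628,315),(378,282)]]);print('walls',c.mean(0),[np.linalg.norm(c[i]-c[(i+1)%4]) for i in range(4)]);v=c[0]-c[1]+c[3]-c[2];print(np.degrees(np.arctan2(v[1],v[0]))-90)
st=ctrl.get_state();print(R.from_rotvec(st['eef_rot']).as_matrix().round(3))
crop(t,340,180,440,270,7,'t1bin')
crop(s,290,110,390,200,7,'s1bin')
print(proj(t,[[.45,.25,.086]]))
E
```

```text
loose [0.47610222 0.17763866 0.08484169] [0.47572525 0.1774616  0.086     ] [0.47616481 0.17830605 0.086     ]
stuck [0.53631581 0.02528172 0.11390336] [0.53483964 0.0251439  0.116     ] [0.53698105 0.02682472 0.116     ]
gauge c [0.53535052 0.02386775 0.03      ] [np.float64(0.14495822834059385), np.float64(0.10568271683208151), np.float64(0.1476823530846627), np.float64(0.1072758218797458)]
yaw y axis -8.250070118905612
yaw x -7.379439745954917
loose y axis 30.782457096144014 [np.float64(0.024069117429439405), np.float64(0.020443822632531215), np.float64(0.02224200133490406), np.float64(0.01969462801199275)]
walls [0.53730632 0.02473327 0.064     ] [np.float64(0.10046002754762302), np.float64(0.053170414668552865), np.float64(0.10083592007811419), np.float64(0.05499896030977406)]
-8.036309773553015
[[-0.921  0.389 -0.   ]
 [ 0.389  0.921 -0.001]
 [ 0.    -0.001 -1.   ]]
[[184.93375544 232.89509309]]
```

View pics/t1bin.png

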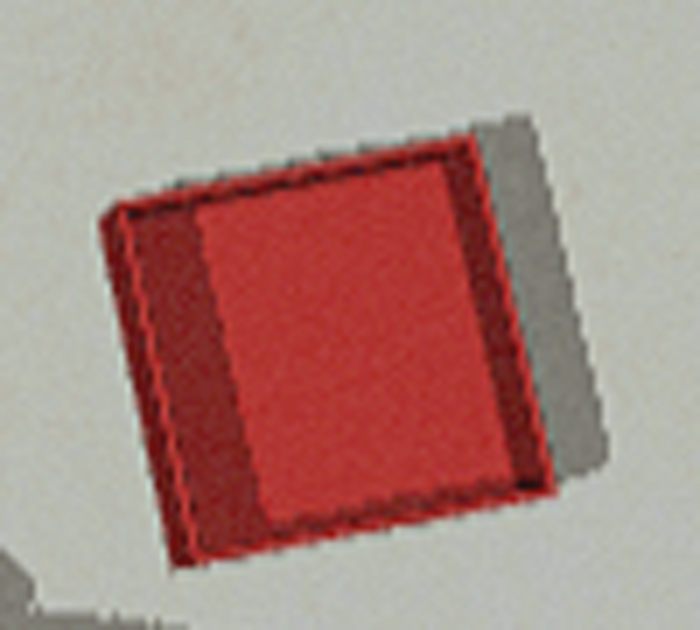

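```bash
python3 - <<'E'
from h import *
t=load('t1');s=load('s1')
T=lambda x,y:c7(x,y,7,195,170)
S=lambda x,y:c7(x,y,5,210,200)
g=bp(s,S(135,345),.086);print('good_b',g)
print([bp(t,T(*p),.030).round(3) for p in [(360,98),(707,150),(678,403),(320,353)]])
B=lambda x,y:c7(x,y,7,340,180)
c=np.array([bp(t,B(*p),.05) for p in [(122,205),(475,135),(555,492),(195,562)]])
print('bin',c.mean(0),[np.linalg.norm(c[i]-c[(i+1)%4]).round(3) for i in range(4)]);v=c[0]-c[1]+c[3]-c[2];print(np.degrees(np.arctan2(v[1],v[0]))-90)
for a in(30.8,120.8):print(a,delta([.476,.178,.2],down(np.radians(a))))
print(ctrl.get_state()['time'],ctrl.get_state()['q'])
E
```

```text
good_b [0.58743859 0.16493836 0.086     ]
[array([0.599, 0.089, 0.03 ]), array([ 0.577, -0.055,  0.03 ]), array([ 0.472, -0.042,  0.03 ]), array([0.493, 0.104, 0.03 ])]
bin [ 0.46474325 -0.31313172  0.05      ] [np.float64(0.147), np.float64(0.147), np.float64(0.148), np.float64(0.146)]
11.141065102234961
30.8 (array([-369.2, -200.5,   29.4]), array([-5.000e-02,  1.000e-02,  3.629e+01]))
120.8 (array([-369.2, -200.5,   29.4]), array([-4.000e-02, -3.000e-02, -5.371e+01]))
0.25 [ 9.68211116e-01  2.58976624e-01  1.53547933e+00 -4.73042235e-05
  1.34801950e+00 -2.02785340e-01]
```

```bash
python3 -m inch '[-0.06,-0.033,0,0,0,6,60,-0.12,-0.066,0,0,0,12,60,-0.18,-0.1,0,0,0,18,60,-0.24,-0.133,0,0,0,24,60,-0.3,-0.166,0,0,0,30,60,-0.35,-0.19,0,0,0,36.3,60,-0.369,-0.2,0.01,0,0,36.3,60,-0.369,-0.2,0.01,0,0,36.3,60]' 20; python3 - <<'E'
from h import *
s=ctrl.get_state();d=snap('wrist','w1')
print(proj(d,[[.476,.178,.086],[.476,.178,0]]))
print(s['ee_pos'],s['gripper_width'],s['time'],delta([.476,.178,.2],down(np.radians(30.8))))
E
```

```text
time: 1.25
ee_pos: [0.4775, 0.1762, 0.2187]
eef_rot: [-1.558, -2.727, 0.002]
ft_force: [-0.7, 0.2, 0.1]
gripper_width: 0.0556
[[284.18101271 203.61702815]
 [284.13792995 186.85186806]]
[0.47748808 0.17618114 0.21868347] 0.05559679657349028 1.25 (array([ 0.5, -0.1, 19. ]), array([-0.08, -0.05, -0.18]))
```

View pics/w1.png

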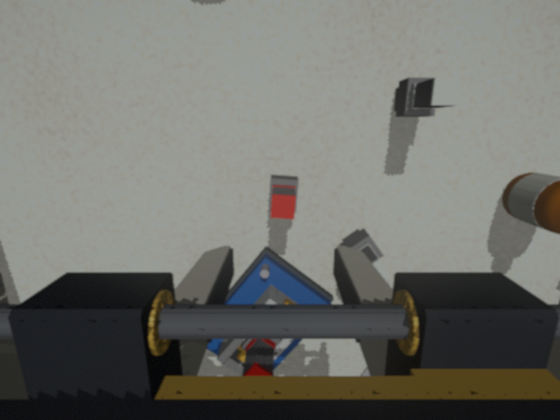

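```bash
python3 - <<'E'
from h import *
d=load('w1');crop(d,240,160,340,240,7,'w1c')
a=down(np.radians(30.8)).as_matrix()
for o in [(-11,-11),(-11,11),(11,11),(11,-11)]:
    p=np.array([.476,.178,.086])+a[:,0]*o[0]/1e3+a[:,1]*o[1]/1e3;print(o,proj(d,p))
E
```

```text
(-11, -11) [[272.43426711 215.15375029]]
(-11, 11) [[296.03143036 215.05348199]]
(11, 11) [[296.16051951 191.85170642]]
(11, -11) [[272.10230536 191.96025932]]
```

View pics/w1c.png

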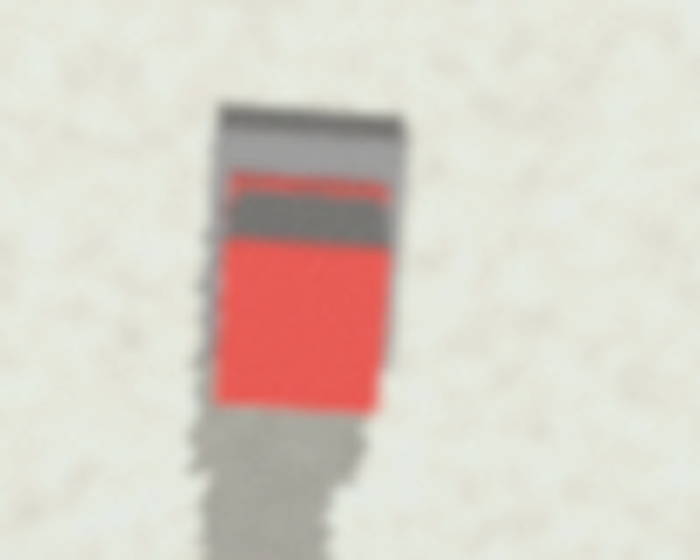

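The red top's centre is at (283.3,206.6) against the predicted (284.2,203.6), so I shift about −2.5 mm in tool x and turn +3°.

```bash
python3 -m inch '[-0.002,-0.001,0.05,0,0,3,60,-0.002,-0.001,0.1,0,0,3,60,-0.002,-0.001,0.14,0,0,3,60,-0.002,-0.001,0.1605,0,0,3,60,-0.002,-0.001,0.1605,0,0,3,60,-0.002,-0.001,0.1605,0,0,3,30,-0.002,-0.001,0.1605,0,0,3,10,-0.002,-0.001,0.1605,0,0,3,10]' 20;python3 -m inch '[0,0,0,0,0,0,10,0,0,0,0,0,0,10]' 20; python3 - <<'E'
from h import *
snap('wrist','w2');snap('side','s2')
E
```

```text
time: 2.3
ee_pos: [0.4769, 0.1768, 0.0601]
eef_rot: [1.622, 2.689, 0.002]
ft_force: [-0.3, -0.7, 0.3]
gripper_width: 0.0304
time: 2.55
ee_pos: [0.4766, 0.1766, 0.0597]
eef_rot: [1.623, 2.689, 0.001]
ft_force: [-0.9, 0.8, 4.1]
gripper_width: 0.022
```

View pics/w2.png

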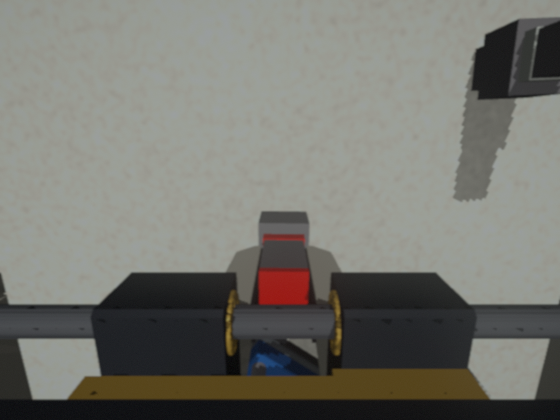

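View pics/s2.png

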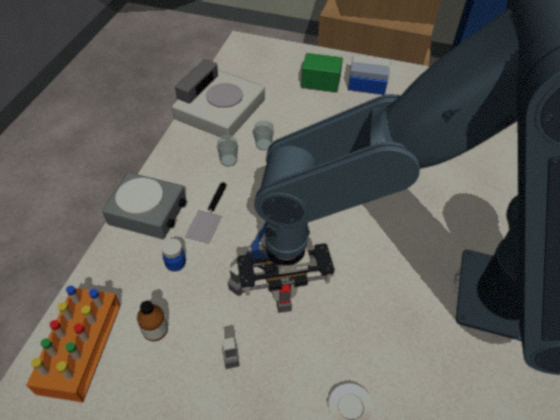

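The gripper holds the loose plug at 22 mm width. Lifting it.

```bash
python3 -m inch '[0,0,-0.02,0,0,0,10,0,0,-0.06,0,0,0,10,0,0,-0.11,0,0,0,10,0,0,-0.155,0,0,0,10,0,0,-0.165,0,0,0,10]' 20; python3 - <<'E'
from h import *
s=ctrl.get_state();print(s['q'],s['gripper_width'],s['ft_force'])
print(delta([.465,-.313,.222],down(np.radians(11.1))))
snap('wrist','w3')
E
```

```text
time: 3.28
ee_pos: [0.4778, 0.1767, 0.2269]
eef_rot: [1.621, 2.686, 0.005]
ft_force: [0.8, 0.5, -0.6]
gripper_width: 0.0216
[ 1.35060655e-01  1.83960405e-01  1.63832719e+00 -1.75110088e-05
  1.31387196e+00 -3.49974335e-01] 0.02160638088543304 [ 0.84865844  0.50137392 -0.57695853]
(array([-427.3, -239.7,    4.5]), array([ 0.31,  0.06, 16.69]))
```

View pics/w3.png

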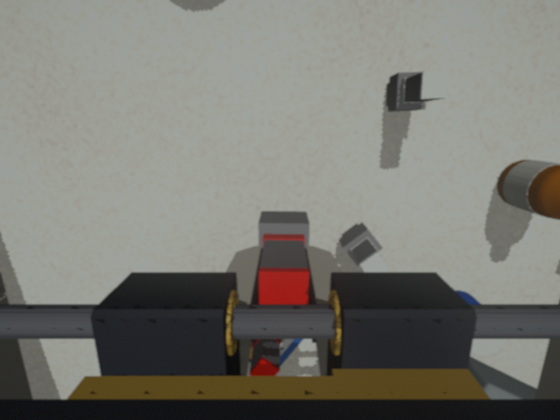

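The plug is firmly held at (285,265). Carrying it to the bin.

```bash
python3 -m inch '[-0.03,-0.017,0,0,0,0,10,-0.08,-0.045,0,0,0,2,10,-0.13,-0.073,0,0,0,5,10,-0.18,-0.101,0,0,0,8,10,-0.23,-0.129,0,0,0,11,10,-0.28,-0.157,0,0,0,14,10,-0.33,-0.185,0,0,0,17,10,-0.375,-0.21,0,0,0,17,10]' 20;python3 -m inch '[-0.03,-0.017,0,0,0,0,10,-0.05,-0.025,0,0,0,0,10,-0.05,-0.025,0,0,0,0,10]' 20; python3 - <<'E'
from h import *
s=ctrl.get_state();print(s['q'],s['gripper_width'],s['ft_force'])
print(delta([.465,-.313,.0665],down(np.radians(11.1))))
snap('side','s4');d=snap('top','t4')
crop(d,340,150,460,270,5,'t4c')
E
```

```text
time: 4.32
ee_pos: [0.4641, -0.2545, 0.2216]
eef_rot: [-2.002, -2.416, -0.0]
ft_force: [1.4, 0.6, -0.7]
gripper_width: 0.0219
time: 4.7
ee_pos: [0.4495, -0.3074, 0.2226]
eef_rot: [-2.004, -2.417, -0.001]
ft_force: [-0.2, -0.5, -0.8]
gripper_width: 0.0215
[-8.04759039e-01  2.55237664e-01  1.55699373e+00  1.70456024e-04
  1.33184803e+00 -9.91152021e-01] 0.021459272944513944 [-0.16322487 -0.4651823  -0.83813374]
(array([ -8.7,  14.3, 156.1]), array([-0.07, -0.12, -0.42]))
```

View pics/s4.png

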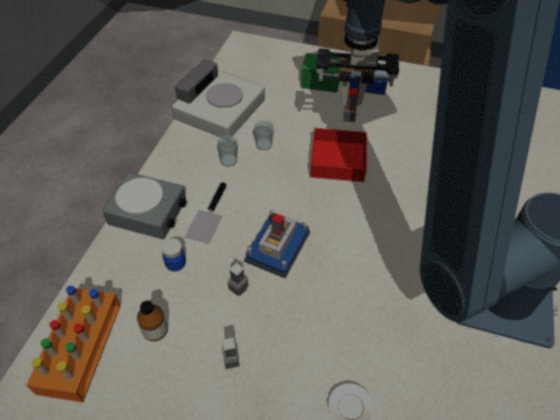

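The plug hangs just above the bin in the side view (350,110). Lowering it and letting go.

```bash
python3 -m inch '[-0.0085,0.014,0.03,0,0,0,10,-0.0085,0.014,0.08,0,0,0,10,-0.0085,0.014,0.12,0,0,0,10,-0.0085,0.014,0.145,0,0,0,10,-0.0085,0.014,0.155,0,0,0,10,-0.0085,0.014,0.157,0,0,0,10,-0.0085,0.014,0.157,0,0,0,10]' 20; python3 - <<'E'
from h import *
s=ctrl.get_state();print(s['gripper_width'],s['ft_force'])
snap('wrist','w5')
E
```

```text
time: 5.68
ee_pos: [0.4663, -0.3128, 0.0683]
eef_rot: [2.001, 2.42, -0.0]
ft_force: [-0.5, 0.3, -1.6]
gripper_width: 0.022
0.02200325864248265 [-0.5466648   0.29689415 -1.59473618]
```

View pics/w5.png

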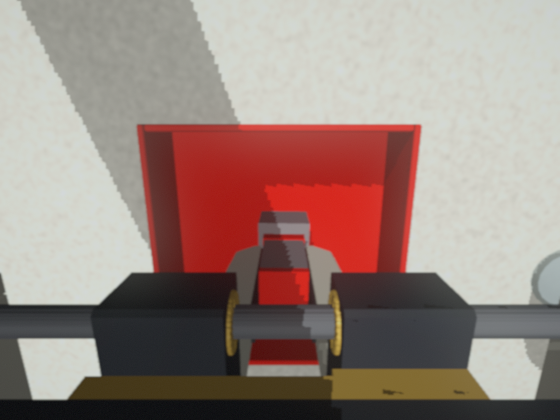

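The plug is centred in the bin, about 4 mm above its floor. I go down 3 mm more and open.

```bash
python3 -m inch '[0,0,0.003,0,0,0,10,0,0,0.004,0,0,0,10,0,0,0.004,0,0,0,30,0,0,0.004,0,0,0,50,0,0,0.004,0,0,0,50,0,0,0.004,0,0,0,50]' 20; python3 -m inch '[0,0,-0.02,0,0,0,50,0,0,-0.07,0,0,0,50,0,0,-0.12,0,0,0,50,0,0,-0.157,0,0,0,50,0,0,-0.165,0,0,0,50]';python3 - <<'E'
from h import *
s=ctrl.get_state();print(s['gripper_width'],s['ft_force'],s['q'])
snap('wrist','w6')
print(delta([.537,.0255,.23],down(np.radians(82))));print(delta([.537,.0255,.23],down(np.radians(-98))))
E
```

```text
time: 6.48
ee_pos: [0.4655, -0.3126, 0.0631]
eef_rot: [-2.002, -2.42, -0.0]
ft_force: [0.1, 0.4, 0.3]
gripper_width: 0.0464
time: 7.1
ee_pos: [0.4665, -0.3136, 0.231]
eef_rot: [1.999, 2.416, -0.001]
ft_force: [0.1, -0.4, -0.3]
gripper_width: 0.0464
0.0464264057587271 [ 0.13550037 -0.41673047 -0.32603329] [-7.90204919e-01  2.76035886e-01  1.50812068e+00  4.31631771e-06
  1.35202919e+00 -9.78690290e-01]
(array([319.5, 133. ,  -0.5]), array([-1.00e-02,  2.30e-01, -7.12e+01]))
(array([319.5, 133. ,  -0.5]), array([2.500e-01, 1.000e-02, 1.088e+02]))
```

View pics/w6.png

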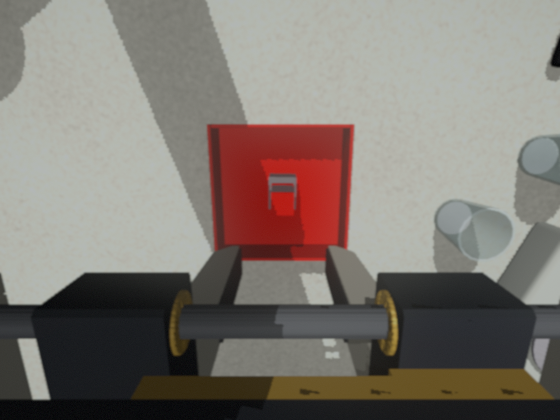

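The plug stands released in the bin at (283,190). Moving over the gauge.

```bash
python3 -m inch '[0.04,0.017,0,0,0,-9,50,0.085,0.035,0,0,0,-18,50,0.13,0.054,0,0,0,-27,50,0.175,0.073,0,0,0,-36,50,0.22,0.092,0,0,0,-45,50,0.265,0.11,0,0,0,-54,50,0.3,0.125,0,0,0,-63,50,0.3195,0.133,0,0,0,-71,50]' 40;python3 -m inch '[0,0,0,0,0,0,50,0,0,0,0,0,0,50]';python3 - <<'E'
from h import *
s=ctrl.get_state();print(s['gripper_width'],s['ft_force'],s['q'])
d=snap('wrist','w7');crop(d,200,130,360,250,5,'w7c')
G=down(np.radians(82)).as_matrix()
print(proj(d,[.536,.0255,.116]),proj(d,[[.536,.0255,.116]+G@[a/1e3,b/1e3,0] for a,b in [(11,-11),(11,11),(-11,11),(-11,-11)]]))
print(delta([.537,.0255,.23],down(np.radians(82))))
E
```

```text
time: 8.15
ee_pos: [0.5354, 0.0283, 0.2258]
eef_rot: [-0.214, -3.13, -0.001]
ft_force: [0.3, -0.3, -0.2]
gripper_width: 0.0465
time: 8.4
ee_pos: [0.5357, 0.0255, 0.2269]
eef_rot: [-0.229, -3.131, 0.001]
ft_force: [-0.5, -0.8, -0.9]
gripper_width: 0.0465
0.04646280439631619 [-0.52170206 -0.78354003 -0.91251558] [-1.60153562e-01  2.37266282e-01  1.57007442e+00 -5.51381633e-04
  1.33647635e+00 -1.58481868e+00]
[[285.46646281 214.27487773]] [[272.49988035 201.89869502]
 [298.30815006 201.73086201]
 [298.17155812 226.40147943]
 [272.88801295 226.56175793]]
(array([-1.1,  0.4, -2.7]), array([-0.02, -0.09, -0.38]))
```

View pics/w7.png

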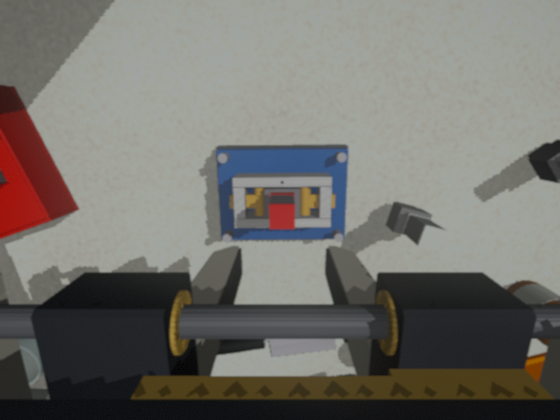

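View pics/w7c.png

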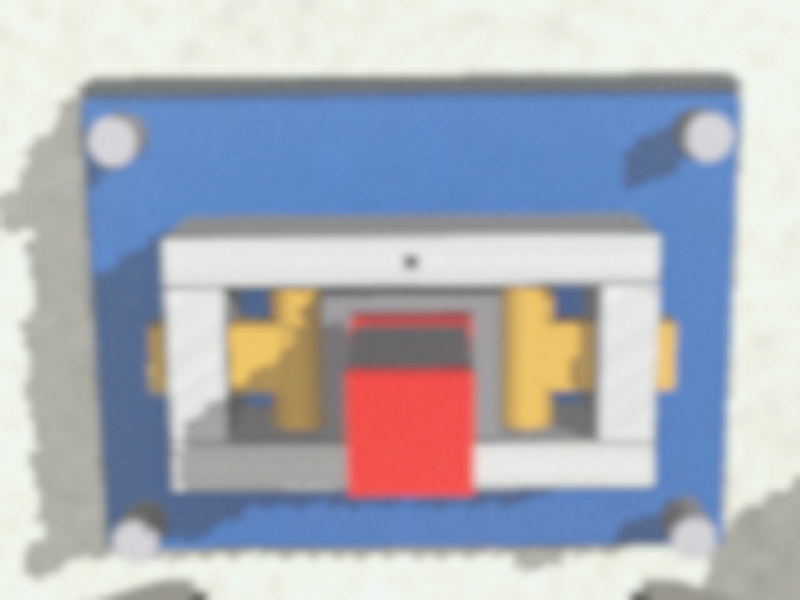

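The stuck plug's red top is at (281.6,216.2) against the predicted (285.5,214.3), with the yaw aligned. I shift about −2.5 mm in tool y, go partway down and look again.

```bash
python3 -m inch '[-0.0015,-0.0025,0.03,0,0,0,50,-0.0015,-0.0025,0.07,0,0,0,50,-0.0015,-0.0025,0.1,0,0,0,50,-0.0015,-0.0025,0.107,0,0,0,50,-0.0015,-0.0025,0.107,0,0,0,50,-0.0015,-0.0025,0.107,0,0,0,50]';python3 - <<'E'
from h import *
s=ctrl.get_state();print(s['ft_force'])
d=snap('wrist','w8');crop(d,200,200,370,320,4.5,'w8c')
p=R.from_rotvec(s['eef_rot']).as_matrix()@[0,0,-.0]+s['ee_pos']
p[2]=.116;G=R.from_rotvec(s['eef_rot']).as_matrix()
print(p,proj(d,[p+G@[a/1e3,b/1e3,0] for a,b in [(0,0),(11,-11),(11,11),(-11,11),(-11,-11)]]))
E
```

```text
time: 9.2
ee_pos: [0.5385, 0.023, 0.1226]
eef_rot: [0.226, 3.131, -0.0]
ft_force: [0.3, 0.6, 0.9]
gripper_width: 0.0467
[0.26051444 0.60154471 0.90608682]
[0.53847712 0.02297949 0.116     ] [[286.63308992 263.31687423]
 [266.21703673 244.3893733 ]
 [307.1478309  244.37313828]
 [306.3932613  281.63631425]
 [266.777387   281.65204081]]
```

View pics/w8c.png

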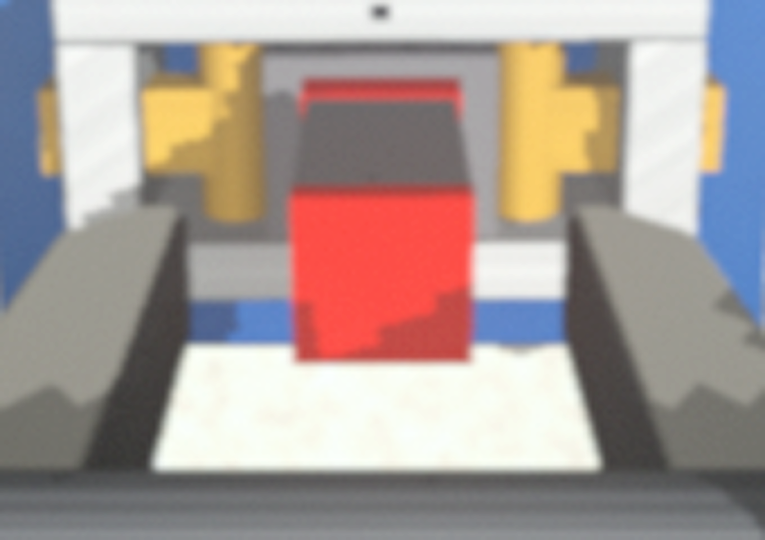

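The plug is nearly centred: its middle is at crop column 382 and the fingers' middle is at 377, about 0.5 mm apart. Going down and closing.

```bash
python3 -m inch '[0.0006,0.0005,0.015,0,0,0,50,0.0006,0.0005,0.03,0,0,0,50,0.0006,0.0005,0.0345,0,0,0,50,0.0006,0.0005,0.0345,0,0,0,50,0.0006,0.0005,0.0345,0,0,0,35,0.0006,0.0005,0.0345,0,0,0,20,0.0006,0.0005,0.0345,0,0,0,10,0.0006,0.0005,0.0345,0,0,0,10]' 40;python3 -m inch '[0,0,0,0,0,0,10,0,0,0,0,0,0,10]';python3 - <<'E'
from h import *
s=ctrl.get_state();print(s['ee_pos'],s['eef_rot'],s['ft_force'],s['ft_torque'],s['gripper_width'])
d=snap('wrist','w9');crop(d,200,150,370,320,4,'w9c')
E
```

```text
time: 10.25
ee_pos: [0.5372, 0.024, 0.087]
eef_rot: [0.224, 3.133, -0.0]
ft_force: [-0.4, -0.9, 2.3]
gripper_width: 0.0218
time: 10.5
ee_pos: [0.5371, 0.0239, 0.087]
eef_rot: [0.225, 3.133, -0.0]
ft_force: [-0.2, -0.5, 3.2]
gripper_width: 0.0219
[0.53713728 0.02394371 0.08695349] [ 2.24663912e-01  3.13297524e+00 -2.24961512e-04] [-0.21093683 -0.52495677  3.24450379] [0.00814105 0.03533044 0.09007792] 0.02186101194520637
```

View pics/w9c.png

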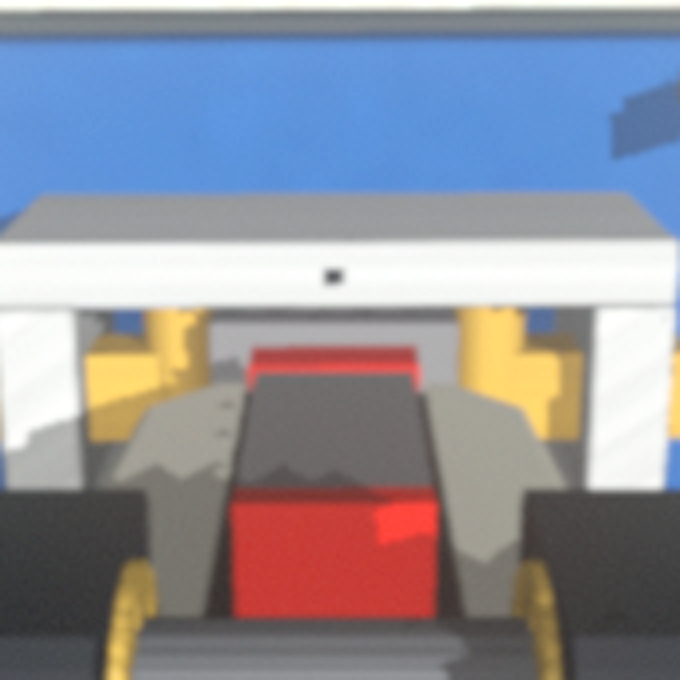

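The plug is grasped (21.9 mm, upright). For the rocking, TCP to jaw_line is d≈35 mm. A call from (θ0,h0) to (θ,h) has dy=(d+h)·sinφ and dz=(d+h0)−(d+h)·cosφ, with φ=θ−θ0. First half swing:

```bash
python3 -m inch '[0,0.0014,-0.0005,2.2,0,0,10,0,0.0028,-0.0009,4.4,0,0,10,0,0.0042,-0.0012,6.6,0,0,10,0,0.0056,-0.0014,8.8,0,0,10,0,0.0071,-0.0015,11,0,0,10,0,0.0071,-0.0015,11,0,0,10]' 45;python3 - <<'E'
from h import *
s=ctrl.get_state();print(s['ft_force'],s['ft_torque'],s['gripper_width'])
d=snap('wrist','w10');crop(d,200,150,370,320,3.5,'w10c')
d=snap('side','s10');crop(d,220,190,340,290,5,'s10c')
E
```

```text
time: 11.3
ee_pos: [0.5382, 0.0313, 0.0881]
eef_rot: [-0.221, -3.106, 0.3]
ft_force: [-0.3, -1.7, 0.9]
gripper_width: 0.0219
[-0.25981456 -1.68354432  0.93275125] [-0.00348762 -0.08231055  0.0438654 ] 0.021852481755063338
```

View pics/w10c.png

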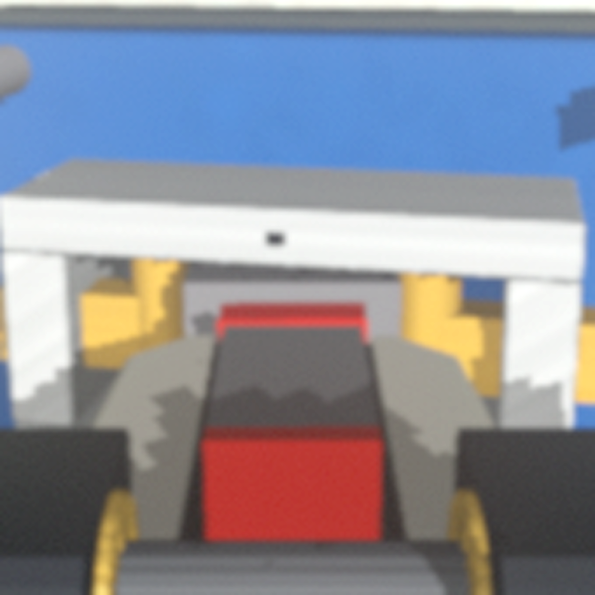

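View pics/s10c.png

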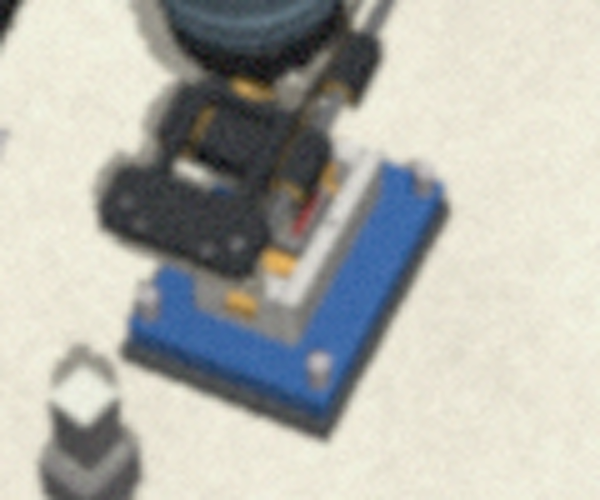

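The plug leans to +y with the gripper, the plate is at rest and the forces stay under 2 N. Swinging to −y.

```bash
python3 -m inch '[0,-0.0021,-0.0003,-3.2,0,0,10,0,-0.0042,-0.0005,-6.4,0,0,10,0,-0.0064,-0.0006,-9.6,0,0,10,0,-0.0086,-0.0005,-12.8,0,0,10,0,-0.0107,-0.0003,-16,0,0,10,0,-0.0128,0,-19,0,0,10,0,-0.0149,0.0004,-22,0,0,10,0,-0.0149,0.0004,-22,0,0,10]';python3 - <<'E'
from h import *
s=ctrl.get_state();print(s['ft_force'],s['ft_torque'],s['gripper_width'])
d=snap('wrist','w11');crop(d,200,150,370,320,3.5,'w11c')
E
```

```text
time: 12.4
ee_pos: [0.5357, 0.016, 0.0906]
eef_rot: [0.227, 3.105, 0.302]
ft_force: [0.4, 1.9, 1.2]
gripper_width: 0.0218
[0.42897107 1.92593312 1.19609566] [ 0.38760756 -0.11391844  0.1340039 ] 0.021822596398267682
```

View pics/w11c.png

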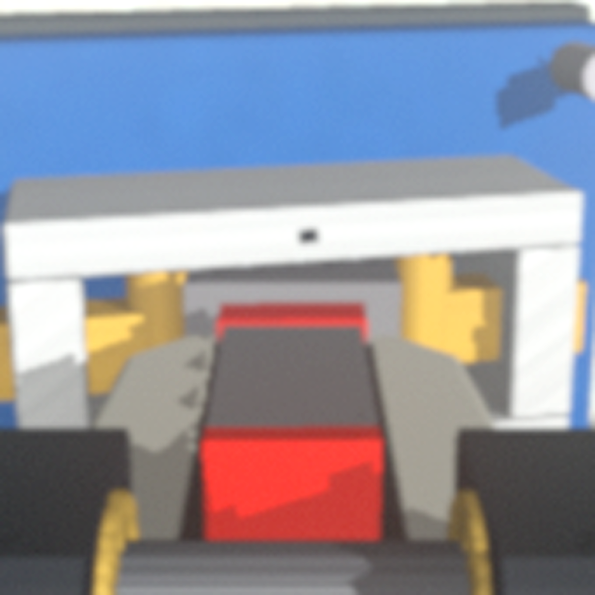

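The plug leans to −y without slipping in the grip, with forces about 2 N. Third swing.

```bash
python3 -m inch '[0,0.0022,-0.0003,3.2,0,0,10,0,0.0045,-0.0005,6.4,0,0,10,0,0.0068,-0.0005,9.6,0,0,10,0,0.0091,-0.0004,12.8,0,0,10,0,0.0114,-0.0002,16,0,0,10,0,0.0136,0.0001,19,0,0,10,0,0.0158,0.0006,22,0,0,10,0,0.0158,0.0006,22,0,0,10]'
```

```text
time: 13.45
ee_pos: [0.5381, 0.0325, 0.0931]
eef_rot: [-0.219, -3.106, 0.302]
ft_force: [-0.1, -2.8, 1.4]
gripper_width: 0.0215
```

```bash
python3 -m inch '[0,-0.0024,-0.0003,-3.2,0,0,10,0,-0.0048,-0.0004,-6.4,0,0,10,0,-0.0072,-0.0005,-9.6,0,0,10,0,-0.0097,-0.0004,-12.8,0,0,10,0,-0.0121,-0.0001,-16,0,0,10,0,-0.0144,0.0003,-19,0,0,10,0,-0.0167,0.0008,-22,0,0,10,0,-0.0167,0.0008,-22,0,0,10]';python3 - <<'E'
from h import *
s=ctrl.get_state();print(s['ft_force'],s['ft_torque'],s['gripper_width'])
d=snap('wrist','w12');crop(d,200,150,370,320,3.5,'w12c')
d=snap('side','s12');crop(d,220,190,340,290,5,'s12c')
E
```

```text
time: 14.45
ee_pos: [0.5356, 0.0152, 0.0958]
eef_rot: [0.226, 3.105, 0.303]
ft_force: [-0.5, 1.5, 3.6]
gripper_width: 0.0217
[-0.47138152  1.46356395  3.58574698] [0.51860775 0.19377441 0.16891453] 0.021684634831183713
```

View pics/w12c.png

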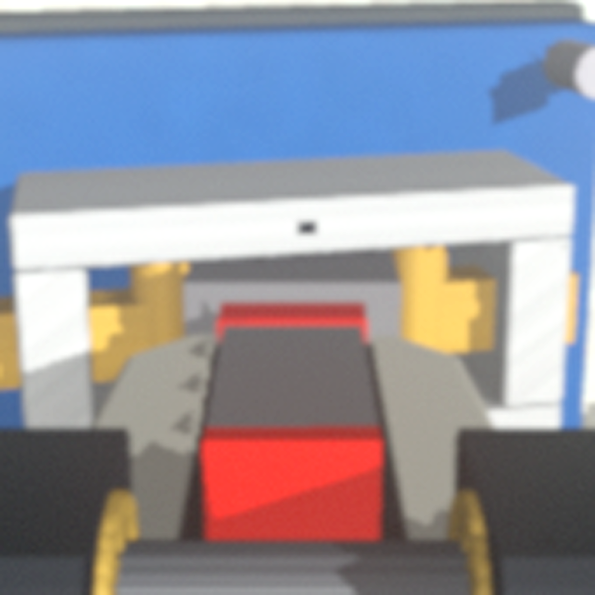

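View pics/s12c.png

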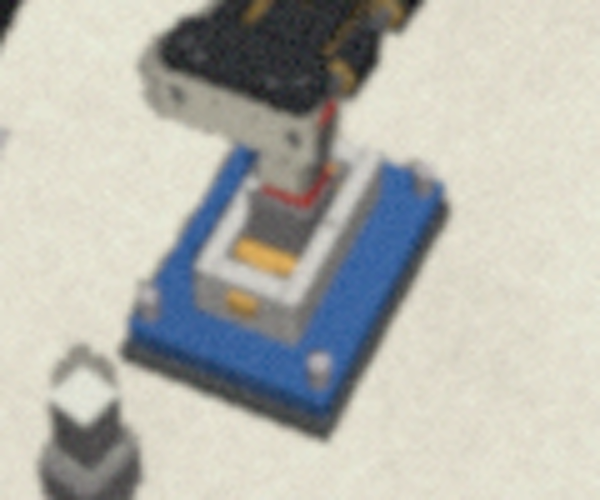

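The plug is rising out of the walls, the plate is seated and there is no downward drag (Fz is +3.6 N). Fifth swing.

```bash
python3 -m inch '[0,0.0025,-0.0003,3.2,0,0,10,0,0.0051,-0.0004,6.4,0,0,10,0,0.0076,-0.0004,9.6,0,0,10,0,0.0102,-0.0002,12.8,0,0,10,0,0.0128,0.0001,16,0,0,10,0,0.0152,0.0005,19,0,0,10,0,0.0176,0.0011,22,0,0,10,0,0.0176,0.0011,22,0,0,10]'
```

```text
time: 15.55
ee_pos: [0.5382, 0.0328, 0.0986]
eef_rot: [-0.218, -3.106, 0.305]
ft_force: [-3.2, -2.3, 8.7]
gripper_width: 0.0219
```

```bash
python3 -m inch '[0,-0.0026,-0.0003,-3.2,0,0,10,0,-0.0053,-0.0004,-6.4,0,0,10,0,-0.008,-0.0004,-9.6,0,0,10,0,-0.0107,-0.0003,-12.8,0,0,10,0,-0.0134,0.0001,-16,0,0,10,0,-0.016,0.0005,-19,0,0,10,0,-0.0185,0.0011,-22,0,0,10,0,-0.0185,0.0011,-22,0,0,10]';python3 - <<'E'
from h import *
s=ctrl.get_state();print(s['ft_force'],s['ft_torque'],s['gripper_width'])
d=snap('wrist','w13');crop(d,200,150,370,320,3.5,'w13c')
d=snap('side','s13');crop(d,220,190,340,290,5,'s13c')
E
```

```text
time: 16.55
ee_pos: [0.5366, 0.0159, 0.1021]
eef_rot: [0.225, 3.102, 0.305]
ft_force: [-1.6, 6.2, 13.6]
gripper_width: 0.0213
[-1.58124192  6.18075825 13.60552154] [2.01042684 0.15013416 0.16565276] 0.021286174199924537
```

View pics/w13c.png

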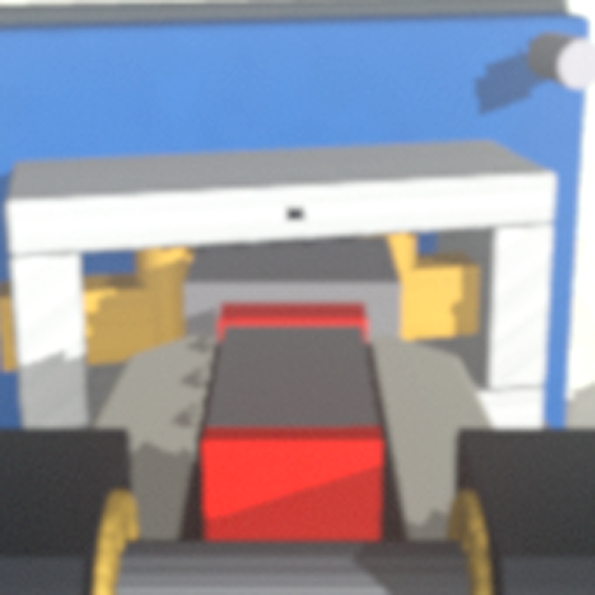

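View pics/s13c.png

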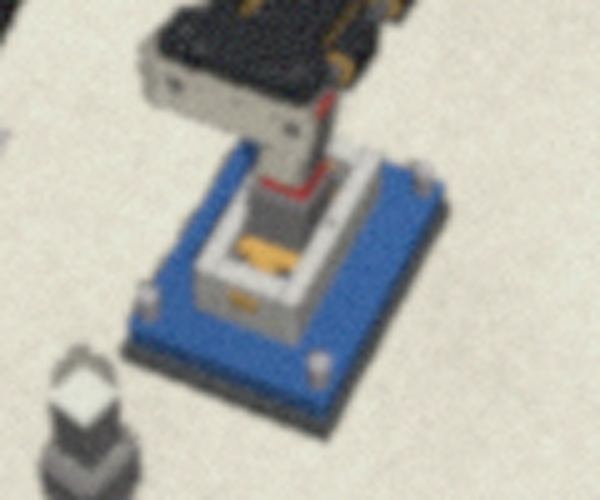

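The +y jaw has slipped off the body on to the foot; the jaws now push the plug up (Fz is +13.6 N) and the plate is down. Swinging back to upright with a little more lift.

```bash
python3 -m inch '[0,0.0024,-0.0005,2.75,0,0,10,0,0.0049,-0.0011,5.5,0,0,10,0,0.0074,-0.0014,8.25,0,0,10,0,0.0099,-0.0015,11,0,0,10,0,0.0099,-0.0015,11,0,0,10]';python3 - <<'E'
from h import *
s=ctrl.get_state();print(s['ft_force'],s['ft_torque'],s['gripper_width'])
d=snap('wrist','w14');crop(d,200,150,370,320,3.5,'w14c')
E
```

```text
time: 17.27
ee_pos: [0.538, 0.0243, 0.1064]
eef_rot: [0.22, 3.13, -0.004]
ft_force: [-5.8, -0.6, 20.2]
gripper_width: 0.0218
[-5.77929365 -0.61289836 20.23694608] [-0.1553518   1.22137243  0.0419365 ] 0.021757866034025207
```

View pics/w14c.png

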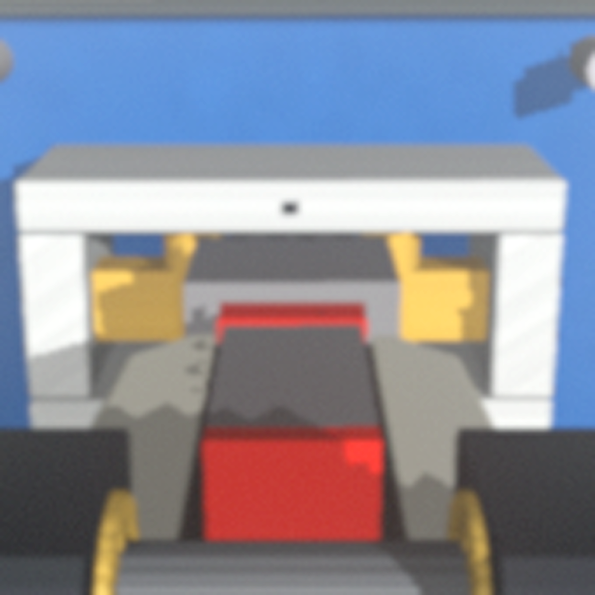

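Both jaws are now under the body and push it up by 20 N, so the plug is free. Lifting it gently upright.

```bash
python3 -m inch '[0,0,-0.003,0,0,0,10,0,0,-0.007,0,0,0,10,0,0,-0.011,0,0,0,10,0,0,-0.016,0,0,0,10,0,0,-0.021,0,0,0,10,0,0,-0.026,0,0,0,10,0,0,-0.03,0,0,0,10,0,0,-0.032,0,0,0,10]';python3 -m inch '[0,0,0,0,0,0,10,0,0,0,0,0,0,10,0,0,0,0,0,0,10]';python3 - <<'E'
from h import *
s=ctrl.get_state();print(s['ee_pos'],s['ft_force'],s['ft_torque'],s['gripper_width'])
Z=R.from_rotvec(s['eef_rot']).as_matrix();print(Z.round(4))
d=snap('wrist','w15');crop(d,160,100,400,320,2.5,'w15c')
d=snap('side','s15');crop(d,220,170,340,290,5,'s15c')
d=snap('top','t15')
E
```

```text
time: 18.32
ee_pos: [0.5371, 0.024, 0.1359]
eef_rot: [0.225, 3.133, -0.0]
ft_force: [1.0, -0.2, -1.4]
gripper_width: 0.0215
time: 18.7
ee_pos: [0.5368, 0.0241, 0.1353]
eef_rot: [-0.225, -3.133, -0.0]
ft_force: [-0.2, 0.1, -0.8]
gripper_width: 0.0217
[0.53680236 0.02407071 0.13532502] [-0.19172921  0.06724469 -0.82936082] [-0.01114708 -0.00912101  0.01373086] 0.021701425956929945
[[-9.898e-01  1.427e-01 -4.000e-04]
 [ 1.427e-01  9.898e-01  1.000e-04]
 [ 4.000e-04 -0.000e+00 -1.000e+00]]
```

View pics/w15c.png

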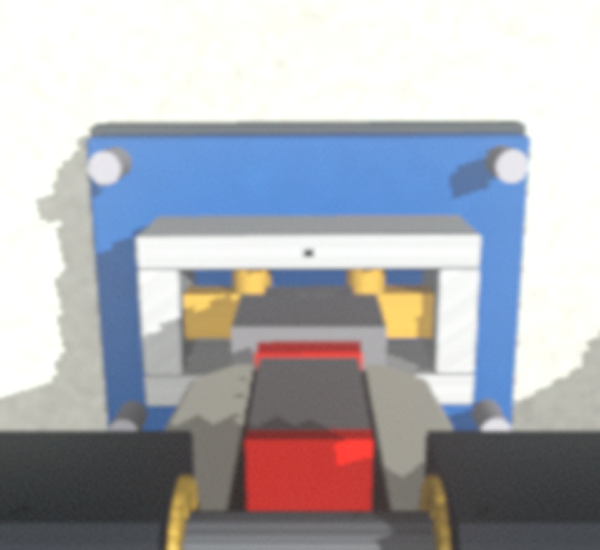

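View pics/s15c.png

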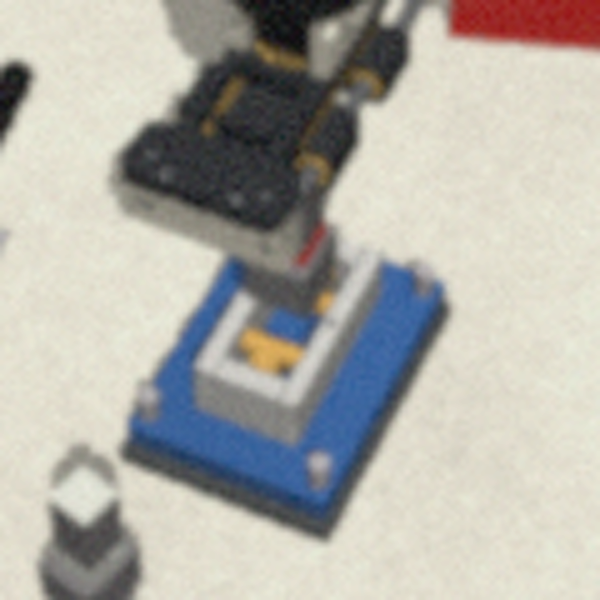

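View pics/t15.png

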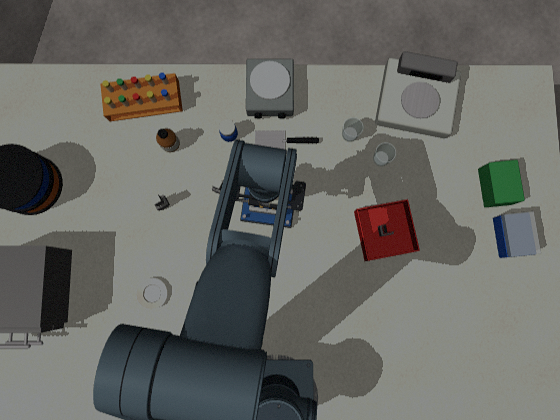

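The plug hangs upright over the socket. Its place in the grip hasn't changed since the grasp (red top edge at row 273, band at row 237 in both views). The foot's underside is about 0.135−0.057=0.078 m, so 14 mm above the mouth. The other reject sits in the bin at (385,230). I'll settle the arm, do a last stillness check and hand in.

```bash
python3 -m inch '[0,0,-0.0005,0,0,0,10,0,0,-0.0005,0,0,0,10,0,0,-0.0005,0,0,0,10,0,0,-0.0005,0,0,0,10]';python3 - <<'E'
from h import *
s=ctrl.get_state();print(s['ee_pos'],np.abs(s['dq']).max(),s['ft_force'],s['gripper_width'])
d=snap('side','s16');G=down(np.radians(82)).as_matrix()
# expected stem band / foot corner pixels to compare in side view
p=s['ee_pos']-[0,0,.057]
print('body bottom corners',proj(d,[p+[0,0,.008]+G@[a,b,0] for a,b in [(.015,.018),(-.015,.018),(.015,-.018)]]))
crop(d,240,190,310,260,8,'s16c')
print((np.array(proj(d,[p+[0,0,.008]+G@[a,b,0] for a,b in [(.015,.018),(-.015,.018),(.015,-.018)]]))-[240,190])*8)
E
```

```text
time: 19.35
ee_pos: [0.5369, 0.024, 0.136]
eef_rot: [-0.225, -3.133, -0.0]
ft_force: [-0.9, 0.4, -0.9]
gripper_width: 0.022
[0.53692302 0.02404374 0.13602469] 0.0016836847973045062 [-0.88766518  0.37350385 -0.9327946 ] 0.022007653590302875
body bottom corners [[280.43349325 232.91561822]
 [268.65832959 228.42710792]
 [286.93518151 221.7917952 ]]
[[323.46794603 343.32494577]
 [229.26663669 307.41686337]
 [375.48145206 254.33436159]]
```

View pics/s16c.png

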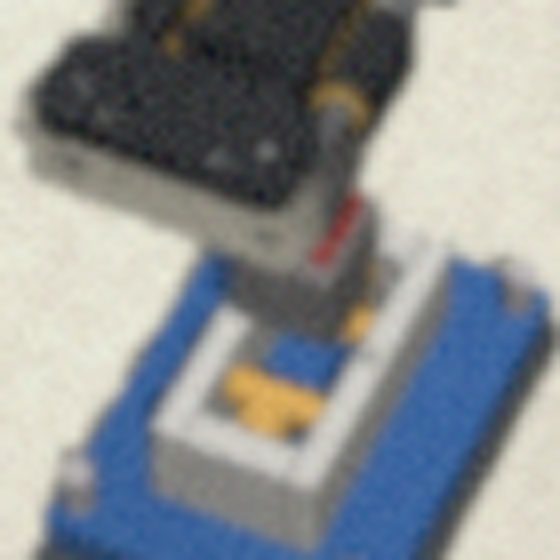

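The body's lower corner is at crop (~330,343) against the predicted (323,343), so the height agrees. Handing in.

```bash
python3 -c "
from cell import order
print(order.hand_in())"
```

```text
the job is handed in; nothing more can be done
None
```

I put the loose red-marked plug in the red bin and let go of it. Then I rocked the stuck plug free of the gauge and handed in at about 19.4 s of the 58 s allowed. The hand-in gives no verdict.

- **Loose plug:** it was standing in the bin in the wrist picture taken after release, and still in the bin in a later top view.
- **Rocking:** seven swings of about ±11° about the jaw line, raising the plug 2 to 2.5 mm with each. At the end of each swing the force on the tool was upward, up to 20 N as the jaws slid under the body. The plate was down in every picture, but I had no force readings within a swing.
- **Final hold:** the plug is upright and still over the socket, held at 22 mm width with the wrist force about 1 N. Its foot is about 15 mm above the socket mouth. The side view agreed with the predicted position to within about 1 pixel.
- **Disagreement:** the wrist camera and the fixed cameras differed by up to about 3 mm on where the stuck plug stood. I centred on the finger positions in a close view instead.
- **Bystanders:** everything I could see in the last top view, including good_a, was where it began, and the side views show good_b undisturbed.

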